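Switch on the sherd-sorting station in order

ROBOT

A 7-joint arm with a two-finger parallel gripper is mounted at the origin on the work surface. World frame = base frame: x ahead of the robot, y to its left, z up, the work surface at z = 0. Lengths are in m, angles in rad, forces in N, time in s.
With the tool pointing down it reaches from about 0.425 to 0.825 m from the base axis. Payload 3.6 kg.
Tool frame: the origin (TCP) lies at the very end of the fingers, on their centre line; the grasp point (between the pads) lies 19 mm behind it; y points along the fingers, z is the direction in which the jaws open and shut, and the axes are right-handed (so a half turn about y gives the same grasp; the last joint's range is limited). The gripper opens to 93 mm and grips with 3 to 60 N. Pads are 15 mm wide; open, the fingers measure 128 mm over their backs; the gripper's body (75 mm by 188 mm) begins 65 mm behind the grasp point.
Start: joints at [-1.268, 0.615, -0.013, 1.423, 0.008, 1.103, -0.04], TCP at [0.21, 0.615, 0.183] pointing down, gripper open.
Joint ranges: [-3.12, 3.12], [-0.3, 2.06], [-1.34, 1.32], [0.26, 2.42], [-1.36, 4.5], [0.01, 1.98], [-2.84, 2.84]. Speed limits (rad/s): [2.79, 2.79, 3.14, 3.14, 3.14, 3.14, 3.14].

INTERFACE

Orientations are given as a rotation vector (axis times angle).
In Python, from plant import robot, vision, job gives the robot as it stands.
- The arm moves only by the tool send_rows, never from a script. Its argument "commands" is a list of rows, each a list of 7 numbers: the turn, a rotation vector about the tool's x, y, z in degrees, then the shift along the tool's x, y, z in cm, then the closure, from -1 (fully open) to 1 (shut). In form: [[ax, ay, az, x, y, z, jaw], ...]. A call has exactly 5 rows; each row is the pose to reach, as a shift and turn from the pose measured when the call began, along the tool's axes at that moment; what a row does not reach only later rows make up. A row lasts 1/12 s, in which the tool goes at most 41.7 mm and 7.16 degrees, less where a joint would pass 70% of its speed; a pose out of reach is approached as far as the arm can. A call with a gripper value outside its range is refused whole. The fingers move at their own pace and stop on an object; "grip_force" is the grip in N (left out, the last holds). Time passes only in rows, so rows that repeat a pose let the fingers close, or fill a call up. It gives the time, the measured TCP pose, the force and the opening at its end, in the units of the state.
- robot.observe(): the state, without advancing time (a new reading comes with each control period).
- vision.get_image(name): name is "scene" or "top" or "wrist"; returns a dict with "color" (420x560x3 uint8, red, green, blue), "range_z" (420x560 float32, m along the optical axis (not along the pixel's ray), 0 where there is no reading), "fx", "fy", "cx", "cy" (pixels), "dist_coeffs" ([k1, k2, p1, p2, k3] as OpenCV has them; the pictures are not rectified), "xyz" and "orientation" of the camera in the world; the wrist camera has in their place "tool_from_camera" (4x4, takes a point from camera to tool coordinates, whose origin is the TCP and whose axes are the tool frame's). Camera axes: x right, y down, z forward; pixel columns grow to the right and rows downward; lengths in m; the calibration is good to about 2 mm. A picture is of the moment at which its call begins: read the wrist's pose just before it.
- job.job_done(): hands the job in, once; it reports no verdict.
The state is a dict: "time_s": time; "qpos": joint angles; "qvel": joint speeds; "joint_torque": joint torques, N m; "position": TCP position; "tool_rot": TCP orientation; "ft_force": force on the tool from outside, world axes, zero at the start; "moment": the same for the moment, N m; "width": finger opening in m.
Only numpy, scipy, OpenCV 4.12 (cv2) and the standard library are available. Lean on these libraries where they do the work, as an engineer would, in place of code of your own. Each camera call takes 0.05 s, during which the arm holds its last target.

TASK

Switch on the sherd-sorting station with light fingertip presses, in this order: first the hinged paddle on top of the dust extractor, then the round button on the light table, then the bar key on the bench scale. Press each gently but fully down, where it stays, before you go on to the next. Only touch: do not lift, tip or shove the three devices, and leave the sherds, brush and jars where they are.

Things in the scene. Friction and masses are not known exactly. Their poses are not given: they have to be found in the camera images.
- extractor: dust extractor: grey box 140 x 140 mm, 110 mm high, 1.6 kg, standing loose on the table, with a round dark grille on the far half of its top and a black hinged paddle switch on the near half. Origin: centre of its underside; x points from its near (paddle) side to its far side, z up
- paddle_press (a point): press point on top of the paddle (38 mm long in x, 46 wide, 10 thick), 28 mm from its hinge, 10 mm from its free near edge, which starts raised. The point starts about 128 mm above the table and sinks about 8 mm; fully down, the paddle lies level, its top at 121 mm. The top is springy rubber: gives 1 mm per 3 N (4 mm at most) and springs back
- paddle (a joint): angle of the paddle, rad: 0 = raised, 0.30 = fully down. Takes about 2.5 N at the press point; no spring, it stays where it is pushed to, with a hard stop at 0.30; starts between 0 and 0.05
- lightbox: light table: flat grey slab 160 (x) x 180 (y) mm, 24 mm thick, 1.5 kg, standing loose on the table, with a white panel over its far part and one round black button near its near left corner (60 mm towards its near side and 50 mm to its left from the middle). Origin: centre of its underside; x from near to far side, y to its left, z up
- disc_top (a point): centre of the top face of the round button, 24 mm across. It stands 14 mm proud of the slab (38 mm above the table) at the start, moves straight down and ends 6 mm proud. The top is a springy rubber pad that gives under the finger by 1 mm for every 3 N (4 mm at most) and springs back
- disc (a joint): travel of the round button, m: 0 = up, 0.008 = fully down. Takes about 2.5 N; no spring, it stays where it is pushed to, with a hard stop at 0.008; starts between 0 and 0.001
- scale: bench scale: white case 170 (x) x 140 (y) mm, 40 mm high, 1.5 kg, standing loose on the table, with a round steel pan 108 mm across (its top 50 mm above the table) over its far part, a small dark display, and a black bar key along its near edge. Origin: centre of its underside; x from near to far side, z up
- key_top (a point): centre of the top face of the bar key, 16 (x) x 60 (y) mm, 68 mm towards the near side from the scale's middle, 41 mm from the pan's edge. It stands 12 mm proud of the case (52 mm above the table) at the start, moves straight down and ends 5 mm proud. The top is a springy rubber pad that gives under the finger by 1 mm for every 3 N (4 mm at most) and springs back
- key (a joint): travel of the bar key, m: 0 = up, 0.007 = fully down. Takes about 2.5 N; no spring, it stays where it is pushed to, with a hard stop at 0.007; starts between 0 and 0.001
- sherd_a: terracotta sherd, about 60 mm long, 8 mm thick, lying on the light table's panel; loose, to be left alone. Origin at its underside
- sherd_b: terracotta sherd, about 55 mm long, 8 mm thick, lying on the scale's pan; loose, to be left alone. Origin at its underside
- sherd_c: terracotta sherd, about 55 mm long, 8 mm thick, lying on the table near the robot; loose, to be left alone. Origin at its underside
- brush: brush 130 mm long lying on the table near the robot; loose, to be left alone. Origin at its underside
- jar_a: glass jar, 52 mm across, 75 mm high, on the far left; loose, to be left alone. Origin at its underside, at its middle
- jar_b: glass jar, 44 mm across, 60 mm high, on the far right; loose, to be left alone. Origin at its underside, at its middle

How it is judged:
On the way, in this order (a step that is already met when the one before it is completed fails the run):
1. the extractor's paddle is fully down (value of joint paddle above 0.25 rad), for 0.1 s.
2. then the light table's button is fully down (value of joint disc above 0.0065 m), for 0.1 s.
3. then the scale's key is fully down (value of joint key above 0.0055 m), for 0.1 s.
At the end, for the whole second after the job is handed in: Paddle beyond 0.25 rad (of 0.30), round button beyond 6.5 mm (of 8) and bar key beyond 5.5 mm (of 7); the three devices stand upright within 20 mm of where they were and at rest; each sherd, brush and jar within 25 mm of where it was (value of joint paddle above 0.25 rad and value of joint disc above 0.0065 m and value of joint key above 0.0055 m and distance of each of extractor, lightbox, scale from where it was at the start of the episode below 0.02 m and angle between each of extractor, lightbox, scale's own z axis and vertical below 0.05 rad and linear speed of each of extractor, lightbox, scale below 0.02 m/s and distance of each of sherd_a, sherd_b, sherd_c, brush, jar_a, jar_b from where it was at the start of the episode below 0.025 m); the robot touches nothing.
It fails at once if the light table's button goes down before the extractor's paddle is fully down (value of joint disc above 0.003 m and value of joint paddle below 0.25 rad).
It fails at once if the scale's key goes down before the light table's button is fully down (value of joint key above 0.003 m and value of joint disc below 0.0065 m).
It fails at once if one of the three devices is shoved more than 20 mm, lifted or tipped (distance of any of extractor, lightbox, scale from where it was at the start of the episode above 0.02 m or height (world z) of any of extractor, lightbox, scale above 0.01 m or angle between any of extractor, lightbox, scale's own z axis and vertical above 0.12 rad).
It fails at once if one of the three devices is pressed harder than 25 N (contact force between any of the fingers, the arm and extractor above 25 N or contact force between any of the fingers, the arm and lightbox above 25 N or contact force between any of the fingers, the arm and scale above 25 N).
It fails at once if a sherd, the brush or a jar is moved more than 25 mm (distance of any of sherd_a, sherd_b, sherd_c, brush, jar_a, jar_b from where it was at the start of the episode above 0.025 m).
It also fails if it takes over 53 s, if anything falls off the work surface, if the arm or the gripper's body presses on something with over 40 N, if the wrist force passes 120 N, or if a joint passes its speed limit or range.

## Working session

There is one attempt and no reset: what is moved stays moved. The work goes in short steps, Python scripts to look and compute and a tool call to move; the robot and the scene stay as the last step left them, time stands still between calls to the robot, and variables do not carry over. Pictures are saved under pics/ and viewed, and the job is handed in when it is done.

Besides the shell and the picture viewer there is one more tool, called after "Emit:" by a JSON object that holds its "op" and its "data", one argument or row to a line. send_rows: Moves the arm, as the interface text tells. Its arguments: {"type":"object","properties":{"commands":{"type":"array"},"grip_force":{"type":"number"}},"required":["commands"]}

```bash
mkdir -p pics; python3 - <<'E'
from plant import robot, vision
import cv2,pickle,numpy as np
s=robot.observe(); print({k:np.round(v,4) for k,v in s.items()})
d={}
for n in ["scene","top"]:
    im=vision.get_image(n); d[n]=im
    cv2.imwrite(f"pics/{n}0.png",im["color"][:,:,::-1])
    print(n,im["fx"],im["fy"],im["cx"],im["cy"],im["dist_coeffs"],im["xyz"],im["orientation"])
pickle.dump(d,open("im0.pkl","wb"))
E
```

```text
{'time_s': np.float64(0.0), 'qpos': array([-1.2685,  0.6159, -0.0126,  1.4249,  0.0081,  1.1034, -0.0404]), 'qvel': array([ 0.0009, -0.001 , -0.0001,  0.0012, -0.001 , -0.0009,  0.0016]), 'joint_torque': array([-1.00000e-04, -4.58936e+01,  2.09400e-01, -1.65741e+01,
       -6.09000e-02,  2.06000e-02,  2.00000e-04]), 'position': array([0.2096, 0.6144, 0.1819]), 'tool_rot': array([-1.5578,  0.2584, -0.2578]), 'ft_force': array([ 0.6505, -0.8002,  0.7766]), 'moment': array([-0.0296, -0.0108, -0.0009]), 'width': np.float64(0.093)}
scene 431.32468575730434 431.32468575730434 286.373603515781 208.91069497891633 [-0.09708324  0.          0.          0.          0.        ] [ 1.26528911 -0.16587204  0.83972596] [-1.90463921 -1.51539947  0.62200841]
top 456.4980116186303 456.4980116186303 276.6748888125938 209.23843681448687 [0.03474425 0.         0.         0.         0.        ] [0.49412682 0.00687083 1.19526451] [-2.17816137  2.21754694 -0.0278029 ]
```

View pics/scene0.png

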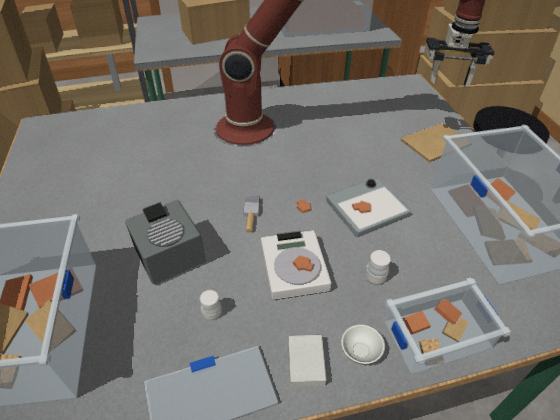

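View pics/top0.png

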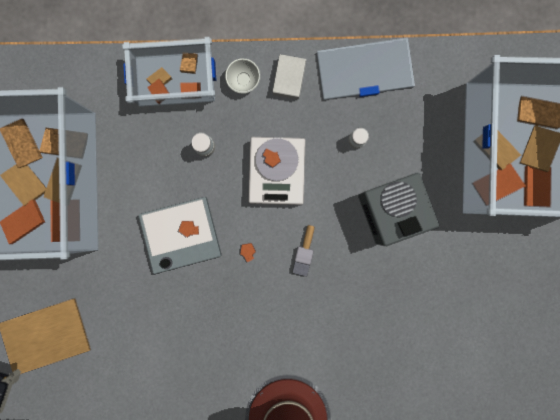

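The top view shows the extractor around (400,208) with its paddle at about (411,227). The light table's button is near (166,263) and the scale's key near (276,198). Next I'll enlarge these areas and measure them.

```bash
cat > h.py <<'E'
import cv2,pickle,numpy as np
from scipy.spatial.transform import Rotation as R
def cloud(im):
    K=np.array([[im["fx"],0,im["cx"]],[0,im["fy"],im["cy"]],[0,0,1.]])
    h,w=im["range_z"].shape
    uv=np.stack(np.meshgrid(np.arange(w),np.arange(h)),-1).reshape(-1,1,2).astype(float)
    n=cv2.undistortPoints(uv,K,np.array(im["dist_coeffs"])).reshape(h,w,2)
    p=np.dstack([n,np.ones((h,w))])*im["range_z"][...,None]
    return p@R.from_rotvec(im["orientation"]).as_matrix().T+im["xyz"]
E
python3 - <<'E'
from h import *
d=pickle.load(open("im0.pkl","rb"));im=d["top"];c=im["color"][:,:,::-1]
C=cloud(im)
crops=[]
for (x,y) in [(400,208),(180,236),(277,172)]:
    k=c[y-45:y+45,x-45:x+45]; crops.append(cv2.resize(k,(266,266),interpolation=cv2.INTER_CUBIC))
cv2.imwrite("pics/crops.png",np.hstack(crops))
for n,p in dict(paddle=(411,227),btn=(166,263),key=(276,198),table=(330,320),extop=(375,225),jar=(201,140),pan=(285,150)).items():
    print(n,C[p[1],p[0]].round(4), np.median(C[p[1]-1:p[1]+2,p[0]-1:p[0]+2].reshape(-1,3),0).round(4))
z=C[...,2]
def region(n,x0,x1,y0,y1,lo,hi):
    m=np.zeros(z.shape,bool);m[y0:y1,x0:x1]=1
    m&=(z>lo)&(z<hi); P=C[m]
    r=cv2.minAreaRect((P[:,:2]*1000).astype(np.float32)); print(n,len(P),P.mean(0).round(4),[np.round(v,1) for v in r])
region("ext",355,445,165,255,.100,.145)
region("ext_tall",355,445,165,255,.116,.145)
region("box",130,230,190,280,.015,.034)
region("btn",150,182,250,275,.030,.045)
region("scale",240,312,130,212,.030,.07)
region("pan",240,312,130,180,.0455,.053)
region("key",255,300,188,208,.0455,.06)
E
```

```text
paddle [ 0.4858 -0.2927  0.1292] [ 0.4858 -0.2933  0.1256]
btn [0.4054 0.3001 0.0415] [0.4051 0.3008 0.038 ]
key [0.5637 0.02   0.0524] [0.5637 0.02   0.0518]
table [ 0.2475 -0.1139 -0.0031] [ 2.481e-01 -1.139e-01 -2.000e-04]
extop [ 0.4918 -0.2164  0.097 ] [ 0.4918 -0.2164  0.097 ]
jar [0.7095 0.2028 0.0728] [0.7092 0.2024 0.0748]
pan [ 0.6854 -0.0048  0.0447] [ 0.6844 -0.0048  0.0484]
ext 3502 [ 0.528  -0.2756  0.1115] [array([ 528.4, -277.8]), array([140.4, 141.9]), np.float64(18.8)]
ext_tall 406 [ 0.4996 -0.2866  0.1232] [array([ 529.5, -276.3]), array([127.4,  82.3]), np.float64(19.0)]
box 4240 [0.4755 0.2695 0.0244] [array([474.9, 271.3]), array([159.8, 180.7]), np.float64(13.7)]
btn 72 [0.4057 0.3035 0.0359] [array([415.2, 296. ]), array([21.9, 48.4]), np.float64(50.2)]
scale 3623 [0.6333 0.0179 0.0441] [array([635.1,  18.3]), array([140. , 170.6]), np.float64(87.5)]
pan 1089 [0.6616 0.0148 0.0494] [array([664.3,  22. ]), array([116.8, 105.9]), np.float64(61.9)]
key 156 [0.567  0.0202 0.0505] [array([566.8,  19.4]), array([28.8, 68.5]), np.float64(13.4)]
```

View pics/crops.png

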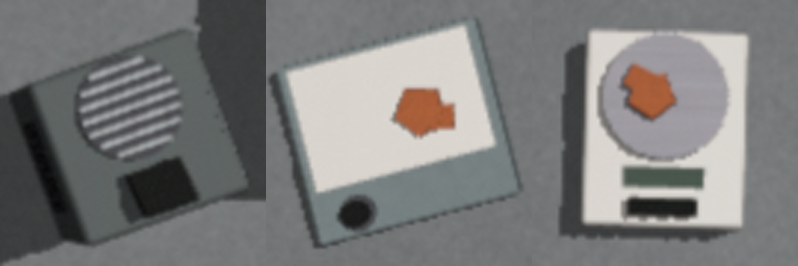

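```bash
cat >> h.py <<'E'
EXT=np.array([.5285,-.278]);EY=18.9
def plan(xyz,yaw):
    """yaw: desired azimuth (deg) of the jaw axis, mod 180"""
    from plant import robot
    s=robot.observe();T=R.from_rotvec(s["tool_rot"]).as_matrix()
    best=None
    for a in (yaw,yaw+180):
        z=np.array([np.cos(np.radians(a)),np.sin(np.radians(a)),0]);y=np.array([0,0,-1.]);x=np.cross(y,z)
        r=R.from_matrix(T.T@np.stack([x,y,z],1)).as_rotvec(degrees=True)
        if best is None or np.linalg.norm(r)<np.linalg.norm(best):best=r
    print("t",round(float(s["time_s"]),2),"pos",s["position"].round(4),"F",s["ft_force"].round(2),"turn",best.round(1),"shift cm",(T.T@(np.array(xyz)-s["position"])*100).round(2))
E
python3 - <<'E'
from h import *
from plant import robot
T=R.from_rotvec(robot.observe()["tool_rot"]).as_matrix();print(T.round(3))
d=pickle.load(open("im0.pkl","rb"));im=d["top"];C=cloud(im);g=im["color"].max(2)
m=np.zeros(g.shape,bool);m[212:242,392:428]=1
P=C[m&(g<45)&(C[...,2]>.112)];c,s=np.cos(np.radians(EY)),np.sin(np.radians(EY))
L=(P[:,:2]-EXT)@np.array([[c,-s],[s,c]])
print(len(P),np.percentile(L,[1,5,50,95,99],axis=0).round(4))
for lo in np.arange(-.075,-.01,.008):
    k=(L[:,0]>=lo)&(L[:,0]<lo+.008); print(lo.round(3),k.sum(),np.median(P[k,2]).round(4) if k.any() else 0)
def w(l):return EXT+np.array([[c,-s],[s,c]])@l
for x in (-.065,-.060,-.055,-.05): print(x,w([x,0]))
plan([.5,.3,.2],108.9)
E
```

```text
[[ 0.946 -0.001  0.323]
 [-0.323 -0.002  0.946]
 [ 0.    -1.    -0.002]]
300 [[-0.0596 -0.0196]
 [-0.0577 -0.0176]
 [-0.0419  0.0025]
 [-0.0266  0.0219]
 [-0.0252  0.0237]]
-0.075 0 0
-0.067 5 0.1274
-0.059 69 0.128
-0.051 67 0.1263
-0.043 70 0.1239
-0.035 71 0.1212
-0.027 17 0.1193
-0.019 0 0
-0.011 0 0
-0.065 [ 0.46700445 -0.29905463]
-0.06 [ 0.47173488 -0.29743505]
-0.055 [ 0.47646531 -0.29581546]
-0.05 [ 0.48119573 -0.29419587]
t 0.1 pos [0.2096 0.6144 0.182 ] F [ 0.09  0.47 -0.3 ] turn [  0.1 -37.7  -0. ] shift cm [ 37.63  -1.75 -20.39]
```

Measured press points: paddle (0.480,-0.293), about 128 mm high; button (0.405,0.304); key (0.567,0.021). The heights and sizes agree with the task's figures. I'll close the jaws and swing round at about 0.22 m.

Emit:
{"op": "send_rows", "data": {
  "commands": [
    [0,7,0,3.5,-0.8,-1.5,1],
    [0,14,0,7.4,-1.6,-3.1,1],
    [0,21,0,11.1,-2.4,-4.7,1],
    [0,28,0,14.8,-3.2,-6.2,1],
    [0,35,0,18.5,-4,-7.8,1]
  ],
  "grip_force": 10
}}

```text
time_s: 0.52
position: [0.3607, 0.4792, 0.2222]
tool_rot: [-1.445, 0.738, -0.738]
ft_force: [1.0, 0.4, -0.2]
width: 0.0643
```

```bash
python3 -c "
from h import *
plan([.50,.33,.22],0)"
```

```text
t 0.52 pos [0.3607 0.4792 0.2222] F [ 0.99  0.39 -0.15] turn [ 0.1 35.8  0.1] shift cm [20.26  0.24  2.56]
```

Emit:
{"op": "send_rows", "data": {
  "commands": [
    [0,7,0,4,0,0.5,1],
    [0,14,0,8,0,1,1],
    [0,21,0,12,0,1.5,1],
    [0,28,0,16.2,0,2,1],
    [0,35,0,20.2,0.2,2.5,1]
  ]
}}

```text
time_s: 0.93
position: [0.5001, 0.3284, 0.2206]
tool_rot: [-1.216, 1.203, -1.204]
ft_force: [0.1, -0.2, -0.2]
width: 0.0315
```

```bash
python3 -c "
from h import *
plan([.57,.14,.22],-35)"
```

```text
t 0.93 pos [0.5001 0.3284 0.2206] F [ 0.15 -0.21 -0.24] turn [ 0.  35.5  0.2] shift cm [18.9   0.1   6.83]
```

Emit:
{"op": "send_rows", "data": {
  "commands": [
    [0,7,0,3.8,0,1.4,1],
    [0,14,0,7.6,0,2.7,1],
    [0,21,0,11.4,0,4.1,1],
    [0,28,0,15.2,0,5.5,1],
    [0,35,0,18.9,0,6.8,1]
  ]
}}

```text
time_s: 1.35
position: [0.5699, 0.1379, 0.2207]
tool_rot: [-0.86, 1.641, -1.644]
ft_force: [1.3, 0.6, -0.4]
width: 0.001
```

```bash
python3 -c "
from h import *
plan([.55,-.06,.22],-71)"
```

```text
t 1.35 pos [0.5699 0.1379 0.2207] F [ 1.28  0.62 -0.45] turn [-0.1 36.1  0.2] shift cm [17.38  0.13  9.68]
```

Emit:
{"op": "send_rows", "data": {
  "commands": [
    [0,7,0,3.5,0,1.9,1],
    [0,14,0,7,0,3.9,1],
    [0,21,0,10.4,0,5.8,1],
    [0,28,0,13.9,0,7.8,1],
    [0,35,0,17.4,0,9.7,1]
  ]
}}

```text
time_s: 1.77
position: [0.5493, -0.0618, 0.221]
tool_rot: [-0.358, 2.033, -2.037]
ft_force: [0.7, 0.4, -0.3]
width: 0.0002
```

```bash
python3 -c "
from h import *
plan([.4797,-.293,.16],-71.1)"
```

```text
t 1.77 pos [ 0.5493 -0.0618  0.221 ] F [ 0.68  0.39 -0.26] turn [-0.1  0.9  0.2] shift cm [14.36  6.17 19.38]
```

Emit:
{"op": "send_rows", "data": {
  "commands": [
    [0,1,0,2.4,0,3.2,1],
    [0,1,0,4.8,0.5,6.4,1],
    [0,1,0,7.2,1.2,9.6,1],
    [0,1,0,9.5,2,12.9,1],
    [0,1,0,11.8,3,16,1]
  ]
}}

```text
time_s: 2.18
position: [0.4917, -0.2542, 0.1914]
tool_rot: [-0.341, 2.042, -2.047]
ft_force: [0.3, 0.3, 1.4]
width: 0.0006
```

```bash
python3 -c "
from h import *
plan([.4797,-.293,.145],-71.1)"
```

```text
t 2.18 pos [ 0.4917 -0.2542  0.1914] F [0.29 0.26 1.41] turn [-0.1 -0.1  0.1] shift cm [2.38 4.65 3.27]
```

Emit:
{"op": "send_rows", "data": {
  "commands": [
    [0,0,0,1.2,0.5,1.6,1],
    [0,0,0,2.4,1.5,3.3,1],
    [0,0,0,2.4,3,3.3,1],
    [0,0,0,2.4,4,3.3,1],
    [0,0,0,2.4,4.6,3.3,1]
  ]
}}

```text
time_s: 2.6
position: [0.479, -0.2921, 0.1437]
tool_rot: [-0.344, 2.046, -2.045]
ft_force: [0.0, 0.5, -0.7]
width: 0.0002
```

```bash
python3 - <<'E'
from h import *
from plant import vision
plan([.4797,-.293,.130],-71.1)
d=pickle.load(open("im0.pkl","rb"))
for n in ("top","scene"):
    im=vision.get_image(n); d[n+"1"]=im
pickle.dump(d,open("im1.pkl","wb"))
a=d["top1"]["color"][140:280,330:470,::-1];b=d["scene1"]["color"][150:290,100:240,::-1]
cv2.imwrite("pics/p1.png",np.hstack([cv2.resize(v,(400,400),interpolation=2) for v in (a,b)]))
E
```

```text
t 2.6 pos [ 0.479  -0.2921  0.1437] F [ 0.01  0.51 -0.71] turn [ 0.1 -0.1  0.2] shift cm [-0.04  1.37  0.11]
```

View pics/p1.png

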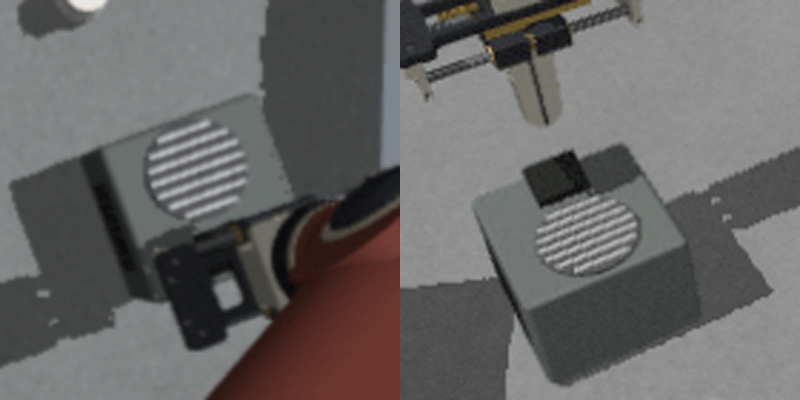

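The scene crop shows the closed fingertips at (545,120), directly above the paddle at (555,175). I'll go down slowly and watch the force.

Emit:
{"op": "send_rows", "data": {
  "commands": [
    [0,0,0,0,0.6,0.1,1],
    [0,0,0,0,1.1,0.1,1],
    [0,0,0,0,1.3,0.1,1],
    [0,0,0,0,1.5,0.1,1],
    [0,0,0,0,1.6,0.1,1]
  ]
}}

```text
time_s: 3.12
position: [0.4799, -0.2922, 0.128]
tool_rot: [-0.345, 2.044, -2.044]
ft_force: [0.5, -1.0, 0.2]
width: 0.0006
```

Emit:
{"op": "send_rows", "data": {
  "commands": [
    [0,0,0,0,0.1,0,1],
    [0,0,0,0,0.2,0,1],
    [0,0,0,0,0.3,0,1],
    [0,0,0,0,0.3,0,1],
    [0,0,0,0,0.3,0,1]
  ]
}}

```text
time_s: 3.53
position: [0.4799, -0.2922, 0.1251]
tool_rot: [-0.345, 2.044, -2.044]
ft_force: [-0.6, -0.0, 1.3]
width: 0.0006
```

Emit:
{"op": "send_rows", "data": {
  "commands": [
    [0,0,0,0,0.1,0,1],
    [0,0,0,0,0.2,0,1],
    [0,0,0,0,0.3,0,1],
    [0,0,0,0,0.3,0,1],
    [0,0,0,0,0.3,0,1]
  ]
}}

```text
time_s: 3.95
position: [0.4798, -0.2922, 0.122]
tool_rot: [-0.345, 2.044, -2.044]
ft_force: [0.6, -0.1, 0.8]
width: 0.0009
```

Emit:
{"op": "send_rows", "data": {
  "commands": [
    [0,0,0,0,0.1,0,1],
    [0,0,0,0,0.2,0,1],
    [0,0,0,0,0.2,0,1],
    [0,0,0,0,0.2,0,1],
    [0,0,0,0,0.2,0,1]
  ]
}}

```text
time_s: 4.37
position: [0.4798, -0.2922, 0.12]
tool_rot: [-0.345, 2.044, -2.044]
ft_force: [-0.5, -0.4, -1.4]
width: 0.0005
```

```bash
python3 - <<'E'
from h import *
from plant import vision,robot
im=vision.get_image("scene")
b=im["color"][130:290,90:250,::-1]
K=np.array([[im["fx"],0,im["cx"]],[0,im["fy"],im["cy"]],[0,0,1.]])
M=R.from_rotvec(im["orientation"]).as_matrix();s=robot.observe()
for p in (s["position"],[.4797,-.293,.121]):
    q=cv2.projectPoints((M.T@(np.array(p)-im["xyz"])).reshape(1,1,3),np.zeros(3),np.zeros(3),K,np.array(im["dist_coeffs"]))[0].ravel();print(q,(q-[90,130])*3.75)
C=cloud(im)
for v in range(194,224,2): print(v,[tuple((C[v,u]*1000).astype(int)) for u in (150,155,160)])
s=robot.observe();print(s["position"],s["ft_force"])
w=vision.get_image("wrist")["color"][...,::-1]
cv2.imwrite("pics/p2.png",cv2.resize(b,(600,600),interpolation=2));cv2.imwrite("pics/p2w.png",w)
E
```

```text
[154.79110692 208.70087207] [242.96665093 295.12827025]
[154.37897312 208.4110811 ] [241.42114918 294.04155414]
194 [(np.int64(487), np.int64(-292), np.int64(174)), (np.int64(487), np.int64(-281), np.int64(172)), (np.int64(284), np.int64(-298), np.int64(-4))]
196 [(np.int64(489), np.int64(-293), np.int64(170)), (np.int64(485), np.int64(-283), np.int64(165)), (np.int64(292), np.int64(-298), np.int64(-4))]
198 [(np.int64(490), np.int64(-294), np.int64(165)), (np.int64(488), np.int64(-283), np.int64(161)), (np.int64(301), np.int64(-298), np.int64(-4))]
200 [(np.int64(494), np.int64(-295), np.int64(162)), (np.int64(487), np.int64(-285), np.int64(154)), (np.int64(313), np.int64(-298), np.int64(-2))]
202 [(np.int64(316), np.int64(-326), np.int64(-1)), (np.int64(320), np.int64(-312), np.int64(0)), (np.int64(468), np.int64(-277), np.int64(128))]
204 [(np.int64(326), np.int64(-326), np.int64(0)), (np.int64(471), np.int64(-290), np.int64(127)), (np.int64(472), np.int64(-278), np.int64(126))]
206 [(np.int64(479), np.int64(-301), np.int64(130)), (np.int64(476), np.int64(-290), np.int64(125)), (n
[... 613 characters left out ...]
int64(-280), np.int64(120))]
216 [(np.int64(504), np.int64(-303), np.int64(121)), (np.int64(504), np.int64(-292), np.int64(119)), (np.int64(501), np.int64(-281), np.int64(113))]
218 [(np.int64(509), np.int64(-303), np.int64(120)), (np.int64(505), np.int64(-293), np.int64(113)), (np.int64(502), np.int64(-282), np.int64(109))]
220 [(np.int64(508), np.int64(-305), np.int64(113)), (np.int64(506), np.int64(-294), np.int64(108)), (np.int64(511), np.int64(-282), np.int64(110))]
222 [(np.int64(508), np.int64(-306), np.int64(106)), (np.int64(513), np.int64(-294), np.int64(108)), (np.int64(520), np.int64(-282), np.int64(112))]
[ 0.47982007 -0.29221921  0.11998098] [-0.83648676  0.37612811  0.26310826]
```

View pics/p2.png

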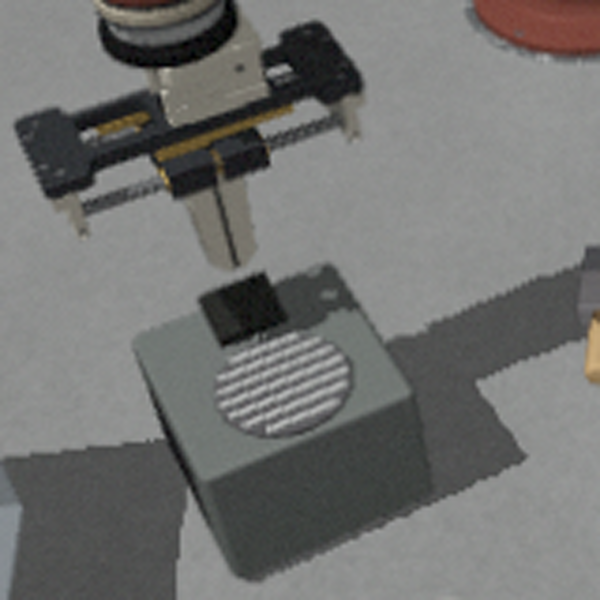

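View pics/p2w.png

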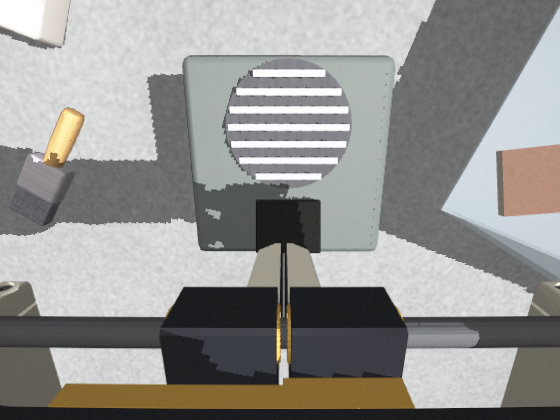

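The forces stay near zero, and the scene depth puts the visible fingertip at z≈0.15 while the reported TCP is at 0.120. I'll check this against the wrist camera before going further.

```bash
python3 - <<'E'
from h import *
from plant import vision,robot
s=robot.observe();T=R.from_rotvec(s["tool_rot"]).as_matrix();print(T.round(3))
im=vision.get_image("wrist");pickle.dump((s,im),open("w1.pkl","wb"))
M=np.array(im["tool_from_camera"]);print(M.round(3))
a=dict(im);a["orientation"]=np.zeros(3);a["xyz"]=np.zeros(3)
C=cloud(a);Tl=C@M[:3,:3].T+M[:3,3];W=Tl@T.T+s["position"]
for u,v in [(270,250),(297,250),(275,246),(272,262),(265,280),(300,280),(288,215),(265,210),(310,240),(288,240),(200,230),(215,150),(350,220),(120,300),(30,200)]:
    print((u,v),"tool",Tl[v,u].round(4),"world",W[v,u].round(4))
E
```

```text
[[-0.946 -0.004  0.325]
 [-0.325 -0.    -0.946]
 [ 0.004 -1.    -0.001]]
[[ 0.     0.954  0.3   -0.084]
 [ 0.001 -0.3    0.954 -0.202]
 [ 1.     0.    -0.001 -0.001]
 [ 0.     0.     0.     1.   ]]
(270, 250) tool [-0.0089 -0.0451 -0.009 ] world [ 0.4855 -0.2808  0.1651]
(297, 250) tool [-0.0093 -0.0459  0.0063] world [ 0.4908 -0.2951  0.1658]
(275, 246) tool [-0.0088 -0.0394 -0.0063] world [ 0.4862 -0.2834  0.1594]
(272, 262) tool [-0.0089 -0.0594 -0.0073] world [ 0.4861 -0.2824  0.1794]
(265, 280) tool [-0.0091 -0.0774 -0.0099] world [ 0.4855 -0.2799  0.1974]
(300, 280) tool [-0.0096 -0.0783  0.0063] world [ 0.4912 -0.295   0.1982]
(288, 215) tool [-0.0152 -0.0025  0.0018] world [ 0.4948 -0.289   0.1225]
(265, 210) tool [-0.0187 -0.002  -0.0141] world [ 0.4929 -0.2728  0.1219]
(310, 240) tool [ 0.0012 -0.0079  0.017 ] world [ 0.4842 -0.3087  0.1279]
(288, 240) tool [ 0.0008 -0.009   0.0018] world [ 0.4797 -0.2941  0.129 ]
(200, 230) tool [ 0.0016  0.0114 -0.0644] world [ 0.4574 -0.2319  0.1086]
(215, 150) tool [-0.0582  0.0111 -0.0489] world [ 0.5189 -0.227   0.1087]
(350, 220) tool [-0.0068  0.0106  0.0481] world [ 0.5018 -0.3355  0.1093]
(120, 300) tool [ 0.1382  0.1198 -0.2036] world [ 0.2825 -0.1446  0.0009]
(30, 200) tool [ 0.0045  0.1027 -0.2688] world [ 0.3879 -0.0394  0.0176]
```

```bash
python3 - <<'E'
from h import *
s,im=pickle.load(open("w1.pkl","rb"))
M=np.array(im["tool_from_camera"])
a=dict(im);a["orientation"]=np.zeros(3);a["xyz"]=np.zeros(3)
C=cloud(a);Tl=C@M[:3,:3].T+M[:3,3]
for v in range(238,256): print(v,[tuple((Tl[v,u]*1000).round(0).astype(int).tolist()) for u in (274,278,292,297)])
cv2.imwrite("pics/w1c.png",cv2.resize(im["color"][190:300,210:360,::-1],None,fx=5,fy=5,interpolation=2))
E
```

```text
238 [(0, -6, -8), (0, -7, -5), (0, -6, 5), (-1, -9, 8)]
239 [(0, -8, -8), (0, -8, -5), (0, -8, 5), (1, -8, 8)]
240 [(1, -8, -8), (1, -9, -5), (1, -8, 5), (1, -8, 8)]
241 [(2, -7, -8), (2, -8, -5), (2, -7, 5), (2, -9, 8)]
242 [(-84, -202, -1), (2, -9, -5), (2, -9, 5), (3, -7, 8)]
243 [(-9, -35, -7), (-9, -35, -5), (-9, -36, 4), (3, -9, 8)]
244 [(-9, -38, -7), (-9, -37, -5), (-9, -37, 4), (4, -10, 8)]
245 [(-9, -39, -7), (-8, -37, -5), (-9, -39, 4), (-9, -39, 7)]
246 [(-9, -40, -7), (-9, -39, -5), (-9, -40, 4), (-9, -40, 7)]
247 [(-9, -42, -7), (-9, -41, -5), (-9, -42, 4), (-9, -42, 6)]
248 [(-9, -43, -7), (-9, -43, -4), (-8, -41, 4), (-9, -42, 6)]
249 [(-9, -44, -7), (-9, -44, -4), (-9, -43, 4), (-9, -44, 6)]
250 [(-9, -45, -7), (-9, -45, -4), (-9, -45, 3), (-9, -46, 6)]
251 [(-9, -47, -7), (-9, -47, -4), (-9, -47, 3), (-9, -47, 6)]
252 [(-9, -48, -7), (-9, -47, -4), (-9, -48, 3), (-9, -48, 6)]
253 [(-9, -48, -7), (-9, -50, -4), (-9, -49, 3), (-9, -49, 6)]
254 [(-10, -51, -7), (-10, -52, -4), (-9, -51, 3), (-10, -52, 6)]
255 [(-9, -52, -7), (-9, -52, -4), (-9, -51, 3), (-9, -51, 6)]
```

View pics/w1c.png

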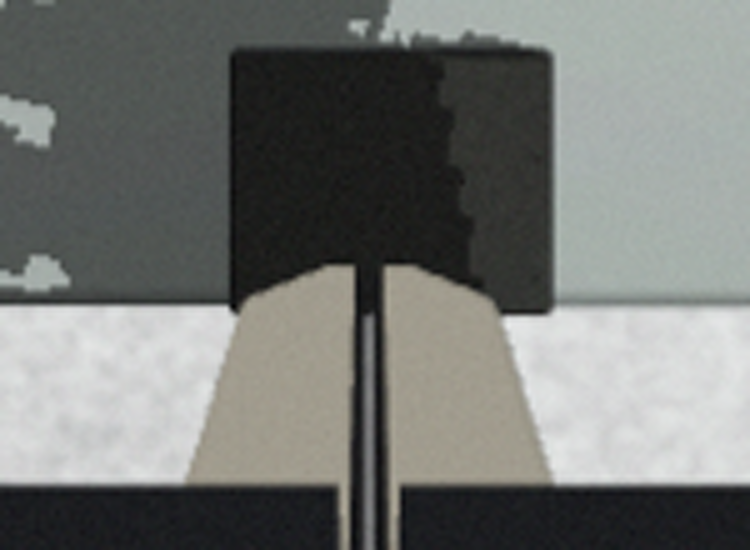

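Both cameras agree that the closed fingertips end about 34 mm short of the nominal TCP, so the paddle is still untouched. Contact should come at a TCP height of about 0.094. I'll keep going down carefully.

Emit:
{"op": "send_rows", "data": {
  "commands": [
    [0,0,0,0,0.4,0.1,1],
    [0,0,0,0,0.8,0.1,1],
    [0,0,0,0,1.2,0.1,1],
    [0,0,0,0,1.6,0.1,1],
    [0,0,0,0,1.9,0.1,1]
  ]
}}

```text
time_s: 4.93
position: [0.4798, -0.2929, 0.1002]
tool_rot: [-0.346, 2.045, -2.043]
ft_force: [1.0, -0.1, 1.2]
width: 0.0005
```

```bash
cat > look.py <<'E'
from h import *
from plant import vision,robot
import sys
n=sys.argv[1];u0,u1,v0,v1=map(int,sys.argv[2:6])
s=robot.observe();w=vision.get_image("wrist");im=vision.get_image("scene")
print(s["time_s"],s["position"].round(4),s["ft_force"].round(2))
a=cv2.resize(w["color"][120:300,190:390,::-1],(445,400),interpolation=2)
b=cv2.resize(im["color"][v0:v1,u0:u1,::-1],(355,400),interpolation=2)
cv2.imwrite(f"pics/{n}.png",np.hstack([a,b]))
E
python3 look.py p3 115 195 165 255
```

```text
4.9333 [ 0.4798 -0.2929  0.1002] [ 1.   -0.06  1.17]
```

View pics/p3.png

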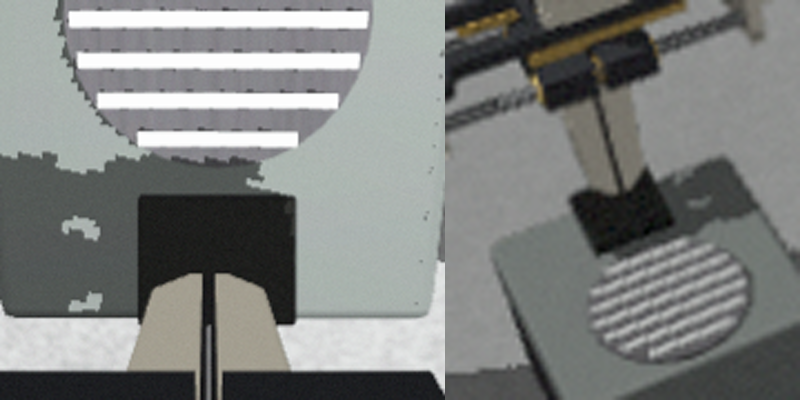

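The tips are now just above the near half of the paddle and well centred. Next come millimetre steps.

Emit:
{"op": "send_rows", "data": {
  "commands": [
    [0,0,0,0,0.1,0.1,1],
    [0,0,0,0,0.2,0.1,1],
    [0,0,0,0,0.3,0.1,1],
    [0,0,0,0,0.4,0.1,1],
    [0,0,0,0,0.4,0.1,1]
  ]
}}

```text
time_s: 5.45
position: [0.4799, -0.2937, 0.0961]
tool_rot: [-0.347, 2.046, -2.043]
ft_force: [-0.5, 0.0, 0.1]
width: 0.0004
```

Emit:
{"op": "send_rows", "data": {
  "commands": [
    [0,0,0,0,0.1,0,1],
    [0,0,0,0,0.2,0,1],
    [0,0,0,0,0.3,0,1],
    [0,0,0,0,0.3,0,1],
    [0,0,0,0,0.3,0,1]
  ]
}}

```text
time_s: 5.87
position: [0.4792, -0.2941, 0.0932]
tool_rot: [-0.347, 2.047, -2.044]
ft_force: [-1.2, 0.1, 3.2]
width: 0.0002
```

Emit:
{"op": "send_rows", "data": {
  "commands": [
    [0,0,0,0,0.1,0,1],
    [0,0,0,0,0.2,0,1],
    [0,0,0,0,0.3,0,1],
    [0,0,0,0,0.3,0,1],
    [0,0,0,0,0.3,0,1]
  ]
}}

```text
time_s: 6.28
position: [0.4792, -0.2943, 0.0901]
tool_rot: [-0.347, 2.046, -2.044]
ft_force: [-1.3, -0.4, 2.4]
width: 0.0005
```

Emit:
{"op": "send_rows", "data": {
  "commands": [
    [0,0,0,0,0.1,0,1],
    [0,0,0,0,0.2,0,1],
    [0,0,0,0,0.2,0,1],
    [0,0,0,0,0.2,0,1],
    [0,0,0,0,0.2,0,1]
  ]
}}

```text
time_s: 6.7
position: [0.4793, -0.2943, 0.0881]
tool_rot: [-0.347, 2.046, -2.044]
ft_force: [-1.3, 0.4, 2.4]
width: 0.0005
```

Emit:
{"op": "send_rows", "data": {
  "commands": [
    [0,0,0,0,0.1,0,1],
    [0,0,0,0,0.1,0,1],
    [0,0,0,0,0.2,0,1],
    [0,0,0,0,0.2,0,1],
    [0,0,0,0,0.2,0,1]
  ]
}}

```text
time_s: 7.12
position: [0.4792, -0.2943, 0.086]
tool_rot: [-0.347, 2.046, -2.044]
ft_force: [-1.5, -0.5, 3.0]
width: 0.0005
```

Emit:
{"op": "send_rows", "data": {
  "commands": [
    [0,0,0,0,0.1,0,1],
    [0,0,0,0,0.1,0,1],
    [0,0,0,0,0.1,0,1],
    [0,0,0,0,0.1,0,1],
    [0,0,0,0,0.1,0,1]
  ]
}}

```text
time_s: 7.53
position: [0.4793, -0.2943, 0.085]
tool_rot: [-0.347, 2.046, -2.044]
ft_force: [-2.3, -0.5, 2.6]
width: 0.0006
```

Emit:
{"op": "send_rows", "data": {
  "commands": [
    [0,0,0,0,0.1,0,1],
    [0,0,0,0,0.1,0,1],
    [0,0,0,0,0.1,0,1],
    [0,0,0,0,0.1,0,1],
    [0,0,0,0,0.1,0,1]
  ]
}}

```text
time_s: 7.95
position: [0.4793, -0.2943, 0.0841]
tool_rot: [-0.347, 2.046, -2.044]
ft_force: [-1.7, -0.6, 4.2]
width: 0.0008
```

Emit:
{"op": "send_rows", "data": {
  "commands": [
    [0,0,0,0,0.1,0,1],
    [0,0,0,0,0.1,0,1],
    [0,0,0,0,0.1,0,1],
    [0,0,0,0,0.1,0,1],
    [0,0,0,0,0.1,0,1]
  ]
}}

```text
time_s: 8.37
position: [0.4793, -0.2944, 0.0834]
tool_rot: [-0.346, 2.046, -2.044]
ft_force: [-3.6, -0.4, 6.3]
width: 0.0006
```

```bash
python3 look.py p4 115 195 165 255
```

```text
8.3667 [ 0.4793 -0.2944  0.0834] [-3.61 -0.36  6.28]
```

View pics/p4.png

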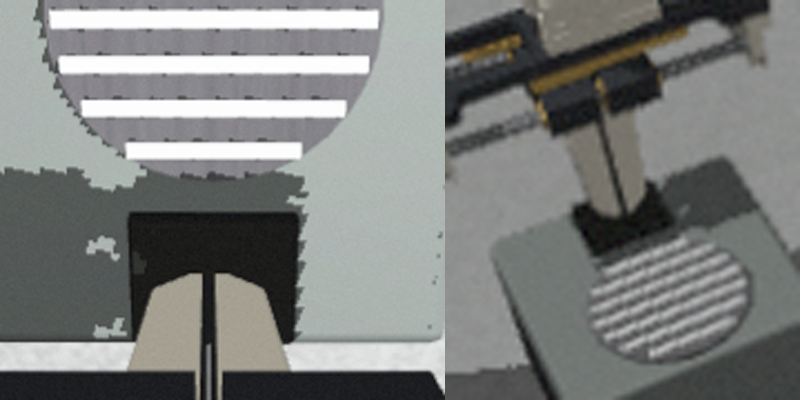

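The force is rising (6.3 N), and the tip height matches a fully down paddle with the rubber compressed about 2 mm. I'll lift off and verify.

Emit:
{"op": "send_rows", "data": {
  "commands": [
    [0,0,0,0,-0.5,0,1],
    [0,0,0,0,-2,0,1],
    [0,0,0,0,-4,0,1],
    [0,0,0,0,-7,0,1],
    [0,0,0,0,-10,0,1]
  ]
}}

```text
time_s: 8.88
position: [0.4804, -0.2927, 0.1835]
tool_rot: [-0.348, 2.048, -2.041]
ft_force: [0.9, 0.5, 0.6]
width: 0.0002
```

```bash
cat > chk.py <<'E'
from h import *
from plant import vision,robot
s=robot.observe();T=R.from_rotvec(s["tool_rot"]).as_matrix();im=vision.get_image("wrist")
M=np.array(im["tool_from_camera"]);a=dict(im);a["orientation"]=np.zeros(3);a["xyz"]=np.zeros(3)
W=(cloud(a)@M[:3,:3].T+M[:3,3])@T.T+s["position"];np.save("W.npy",W)
cv2.imwrite("pics/chk_%d.png"%(s["time_s"]*100),im["color"][...,::-1]);print("pics/chk_%d.png"%(s["time_s"]*100),s["position"].round(4),s["ft_force"].round(2))
E
python3 chk.py; python3 - <<'E'
from h import *
W=np.load("W.npy").reshape(-1,3);c,s=np.cos(np.radians(EY)),np.sin(np.radians(EY))
L=(W[:,:2]-EXT)@np.array([[c,-s],[s,c]])
for lo in np.arange(-.07,-.01,.006):
    k=(L[:,0]>=lo)&(L[:,0]<lo+.006)&(abs(L[:,1]-.002)<.018)&(W[:,2]<.135);print(lo.round(3),k.sum(),np.median(W[k,2]).round(4) if k.any() else 0)
E
python3 -c "
from h import *
plan([.55,-.06,.22],-74)"
```

```text
pics/chk_888.png [ 0.4804 -0.2927  0.1835] [0.89 0.51 0.58]
-0.07 48 0.1084
-0.064 233 0.1203
-0.058 244 0.1203
-0.052 236 0.1203
-0.046 247 0.1204
-0.04 263 0.1204
-0.034 316 0.1201
-0.028 283 0.11
-0.022 239 0.1101
-0.016 246 0.1132
t 8.93 pos [ 0.4837 -0.2961  0.1901] F [ 0.47 -0.98  3.19] turn [-0.3  3.  -0.2] shift cm [-13.94  -3.07 -20.15]
```

The paddle lies flat at 120.3 mm, so it is fully down. Now on to the light table's button.

Emit:
{"op": "send_rows", "data": {
  "commands": [
    [0,0,0,-2.5,-1,-3.2,1],
    [0,1,0,-5,-2,-6.4,1],
    [0,2,0,-7.5,-2,-9.8,1],
    [0,3,0,-10,-2,-13,1],
    [0,3,0,-12,-2,-16.5,1]
  ]
}}

```text
time_s: 9.35
position: [0.5453, -0.098, 0.2093]
tool_rot: [-0.285, 2.065, -2.074]
ft_force: [2.3, 0.1, -0.3]
width: 0.0001
```

```bash
python3 -c "
from h import *
plan([.53,.1,.21],-75);plan([.53,.15,.21],-75)"
```

```text
t 9.35 pos [ 0.5453 -0.098   0.2093] F [ 2.27  0.09 -0.29] turn [-0.3  1.  -0.3] shift cm [ -3.99  -0.14 -19.45]
t 9.35 pos [ 0.5453 -0.098   0.2093] F [ 2.27  0.09 -0.29] turn [-0.3  1.  -0.3] shift cm [ -5.37  -0.16 -24.26]
```

Emit:
{"op": "send_rows", "data": {
  "commands": [
    [0,0,0,-0.8,0,-4,1],
    [0,1,0,-1.6,0,-8,1],
    [0,1,0,-2.4,0,-12,1],
    [0,1,0,-3.2,0,-16,1],
    [0,1,0,-4,0,-19.8,1]
  ]
}}

```text
time_s: 9.77
position: [0.5286, 0.1076, 0.2081]
tool_rot: [-0.27, 2.075, -2.08]
ft_force: [0.5, 0.3, -0.4]
width: 0.0002
```

```bash
python3 -c "
from h import *
plan([.405,.304,.12],-76.3)"
```

```text
t 9.77 pos [0.5286 0.1076 0.2081] F [ 0.5   0.29 -0.44] turn [-0.2  1.4 -0.3] shift cm [  6.85   8.7  -22.21]
```

Emit:
{"op": "send_rows", "data": {
  "commands": [
    [0,1,0,1,0,-3.9,1],
    [0,1,0,2,0.5,-7.8,1],
    [0,1,0,3.2,1,-11.6,1],
    [0,1,0,4.4,2,-15.3,1],
    [0,1,0,5.6,3,-18.8,1]
  ]
}}

```text
time_s: 10.18
position: [0.4238, 0.278, 0.1767]
tool_rot: [-0.255, 2.086, -2.086]
ft_force: [0.1, 0.5, -0.2]
width: 0.0004
```

```bash
python3 -c "
from h import *
plan([.405,.304,.09],-76.3)"
```

```text
t 10.18 pos [0.4238 0.278  0.1767] F [ 0.07  0.54 -0.21] turn [-0.   0.6 -0.4] shift cm [ 1.24  8.66 -2.99]
```

Emit:
{"op": "send_rows", "data": {
  "commands": [
    [0,0,0,0.6,1,-1.5,1],
    [0,0,0,1.2,3,-3,1],
    [0,0,0,1.2,5,-3,1],
    [0,0,0,1.2,7,-3,1],
    [0,0,0,1.2,8.6,-3,1]
  ]
}}

```text
time_s: 10.6
position: [0.4039, 0.3057, 0.0889]
tool_rot: [-0.258, 2.086, -2.084]
ft_force: [-0.3, -0.3, -0.2]
width: 0.0003
```

```bash
python3 chk.py; cp pics/chk_10*.png pics/cb.png; python3 -c "
from h import *
plan([.405,.304,.012],-76.3)"
```

```text
pics/chk_1060.png [0.4039 0.3057 0.0889] [-0.29 -0.3  -0.17]
t 10.65 pos [0.4022 0.3044 0.0865] F [-1.41  0.64 -1.11] turn [-0.1  0.7 -0. ] shift cm [-0.26  7.45  0.1 ]
```

View pics/cb.png

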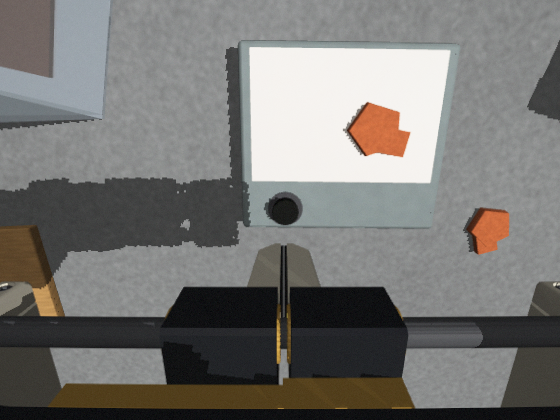

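```bash
python3 - <<'E'
from h import *
W=np.load("W.npy")
for u,v in [(285,206),(280,206),(292,206),(285,200),(285,212),(350,205)]: print(u,v,W[v,u].round(4))
k=(abs(W[...,2]-.036)<.005)&(np.hypot(W[...,0]-.405,W[...,1]-.304)<.025);print(k.sum(),W[k].mean(0))
plan([.405,.304,.012],-76.3)
E
```

```text
285 206 [0.4085 0.3069 0.0363]
280 206 [0.4076 0.3112 0.037 ]
292 206 [0.4103 0.301  0.0372]
285 200 [0.4136 0.3082 0.0356]
285 212 [0.4031 0.3055 0.0364]
350 205 [0.4205 0.248  0.0231]
548 [0.40394764 0.30572844 0.03673888]
t 10.65 pos [0.4022 0.3044 0.0865] F [-1.41  0.64 -1.11] turn [-0.1  0.7 -0. ] shift cm [-0.26  7.45  0.1 ]
```

The wrist camera puts the button at (0.404,0.305) with its top at 37 mm, which agrees. Contact should come at TCP z≈0.002.

Emit:
{"op": "send_rows", "data": {
  "commands": [
    [0,0,0,-0.2,1.5,0,1],
    [0,0,0,-0.2,3,0,1],
    [0,0,0,-0.2,4.5,0,1],
    [0,0,0,-0.2,5.5,0,1],
    [0,0,0,-0.2,6.5,0,1]
  ]
}}

```text
time_s: 11.07
position: [0.4042, 0.3055, 0.021]
tool_rot: [-0.263, 2.086, -2.089]
ft_force: [-1.0, -0.6, -0.3]
width: 0.0006
```

```bash
python3 look.py p5 340 420 150 240;  python3 -c "
from h import *
plan([.4045,.305,.012],-76.3)"
```

```text
11.0667 [0.4042 0.3055 0.021 ] [-1.02 -0.64 -0.33]
t 11.17 pos [0.4034 0.3047 0.0205] F [ 0.86 -1.1   0.44] turn [-0.1  0.7  0.1] shift cm [-0.11  0.85 -0.  ]
```

View pics/p5.png

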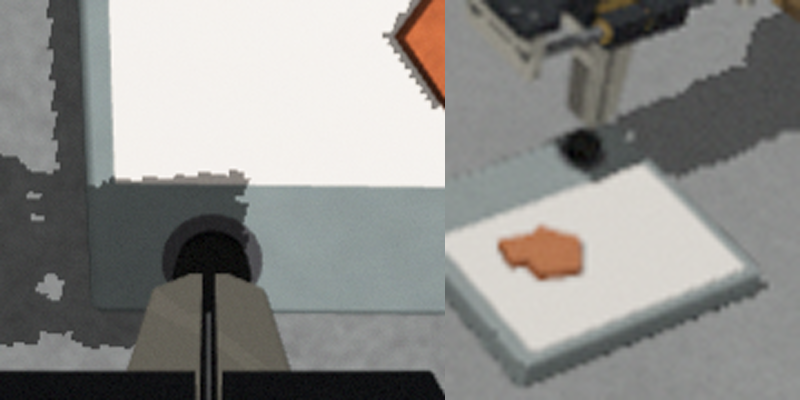

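The fingertips are centred over the button. I'll go down.

Emit:
{"op": "send_rows", "data": {
  "commands": [
    [0,0,0,-0.1,0.5,0,1],
    [0,0,0,-0.1,1,0,1],
    [0,0,0,-0.1,1.3,0,1],
    [0,0,0,-0.1,1.5,0,1],
    [0,0,0,-0.1,1.6,0,1]
  ]
}}

```text
time_s: 11.58
position: [0.4043, 0.305, 0.0043]
tool_rot: [-0.265, 2.085, -2.091]
ft_force: [0.0, -0.9, -0.5]
width: 0.0004
```

Emit:
{"op": "send_rows", "data": {
  "commands": [
    [0,0,0,0,0.1,0,1],
    [0,0,0,0,0.2,0,1],
    [0,0,0,0,0.3,0,1],
    [0,0,0,0,0.3,0,1],
    [0,0,0,0,0.3,0,1]
  ]
}}

```text
time_s: 12.0
position: [0.4045, 0.305, 0.0015]
tool_rot: [-0.265, 2.086, -2.091]
ft_force: [-0.3, 0.5, 1.8]
width: 0.0005
```

Emit:
{"op": "send_rows", "data": {
  "commands": [
    [0,0,0,0,0.1,0,1],
    [0,0,0,0,0.2,0,1],
    [0,0,0,0,0.3,0,1],
    [0,0,0,0,0.3,0,1],
    [0,0,0,0,0.3,0,1]
  ]
}}

```text
time_s: 12.42
position: [0.4045, 0.305, -0.0015]
tool_rot: [-0.265, 2.086, -2.091]
ft_force: [-0.7, -0.8, 1.4]
width: 0.0006
```

Emit:
{"op": "send_rows", "data": {
  "commands": [
    [0,0,0,0,0.1,0,1],
    [0,0,0,0,0.2,0,1],
    [0,0,0,0,0.2,0,1],
    [0,0,0,0,0.2,0,1],
    [0,0,0,0,0.2,0,1]
  ]
}}

```text
time_s: 12.83
position: [0.4045, 0.305, -0.0035]
tool_rot: [-0.265, 2.086, -2.091]
ft_force: [-0.2, 0.7, 1.1]
width: 0.0007
```

Emit:
{"op": "send_rows", "data": {
  "commands": [
    [0,0,0,0,0.1,0,1],
    [0,0,0,0,0.2,0,1],
    [0,0,0,0,0.2,0,1],
    [0,0,0,0,0.2,0,1],
    [0,0,0,0,0.2,0,1]
  ]
}}

```text
time_s: 13.25
position: [0.4045, 0.305, -0.0056]
tool_rot: [-0.265, 2.086, -2.091]
ft_force: [-0.8, -0.4, 1.0]
width: 0.0007
```

Emit:
{"op": "send_rows", "data": {
  "commands": [
    [0,0,0,0,0.1,0,1],
    [0,0,0,0,0.1,0,1],
    [0,0,0,0,0.1,0,1],
    [0,0,0,0,0.1,0,1],
    [0,0,0,0,0.1,0,1]
  ]
}}

```text
time_s: 13.67
position: [0.4045, 0.305, -0.0065]
tool_rot: [-0.265, 2.086, -2.091]
ft_force: [-0.1, -0.3, 4.0]
width: 0.0006
```

Emit:
{"op": "send_rows", "data": {
  "commands": [
    [0,0,0,0,0.1,0,1],
    [0,0,0,0,0.1,0,1],
    [0,0,0,0,0.1,0,1],
    [0,0,0,0,0.1,0,1],
    [0,0,0,0,0.1,0,1]
  ]
}}

```text
time_s: 14.08
position: [0.4045, 0.3051, -0.0072]
tool_rot: [-0.265, 2.086, -2.09]
ft_force: [-0.2, -0.9, 6.1]
width: 0.0003
```

The stop is reached at 6.1 N and at the predicted height. Lifting to check.

Emit:
{"op": "send_rows", "data": {
  "commands": [
    [0,0,0,0,-0.5,0,1],
    [0,0,0,0,-2,0,1],
    [0,0,0,0,-5,0,1],
    [0,0,0,0,-8,0,1],
    [0,0,0,0,-11,0,1]
  ]
}}

```text
time_s: 14.5
position: [0.4042, 0.3048, 0.1036]
tool_rot: [-0.266, 2.085, -2.092]
ft_force: [-0.6, 0.0, 0.3]
width: 0.0003
```

```bash
python3 chk.py;python3 - <<'E'
from h import *
W=np.load("W.npy").reshape(-1,3)
r=np.hypot(W[:,0]-.4045,W[:,1]-.305)
print("button z",np.median(W[r<.008,2]),"slab z",np.median(W[(r>.02)&(r<.025)&(W[:,2]<.05),2]))
plan([.52,.15,.15],-90)
E
```

```text
pics/chk_1450.png [0.4042 0.3048 0.1036] [-0.6   0.01  0.31]
button z 0.1680605816176628 slab z 0.023789036836840673
t 14.55 pos [0.4082 0.3068 0.1089] F [1.99 0.04 2.81] turn [ 0.1 14.4 -0.4] shift cm [-6.98 -4.09 17.95]
```

```bash
python3 - <<'E'
from h import *
W=np.load("W.npy").reshape(-1,3)
r=np.hypot(W[:,0]-.4045,W[:,1]-.305)
k=(r<.009)&(W[:,2]<.05);print(k.sum(),"button z",np.median(W[k,2]))
E
```

```text
267 button z 0.02983881260317714
```

The button top is at 29.8 mm (6 mm proud), so it is fully down. Next the key.

Emit:
{"op": "send_rows", "data": {
  "commands": [
    [0,4,0,-1.2,-2,3.4,1],
    [0,8,0,-2.6,-3,7,1],
    [0,12,0,-4,-3,10.8,1],
    [0,15,0,-5.5,-3,14.5,1],
    [0,17,0,-7,-3,18,1]
  ]
}}

```text
time_s: 14.97
position: [0.5213, 0.1477, 0.1393]
tool_rot: [-0.062, -2.204, 2.197]
ft_force: [0.3, -0.3, 0.5]
width: 0.0005
```

```bash
python3 -c "
from h import *
plan([.567,.0205,.11],-92.5)"
```

```text
t 14.97 pos [0.5213 0.1477 0.1393] F [ 0.32 -0.27  0.53] turn [ 0.2 -0.3 -0.4] shift cm [-5.16  2.93 12.5 ]
```

Emit:
{"op": "send_rows", "data": {
  "commands": [
    [0,0,0,-1.5,0,3.5,1],
    [0,0,0,-3,0.5,7,1],
    [0,0,0,-4.2,1,10,1],
    [0,0,0,-5.2,2,12.5,1],
    [0,0,0,-5.2,2.9,12.5,1]
  ]
}}

```text
time_s: 15.38
position: [0.5689, 0.0117, 0.1105]
tool_rot: [-0.077, -2.194, 2.2]
ft_force: [0.1, -0.8, 0.5]
width: 0.0005
```

```bash
python3 chk.py; python3 - <<'E'
from h import *
W=np.load("W.npy")
k=(W[...,2]>.046)&(W[...,2]<.06)&(abs(W[...,0]-.567)<.02)&(abs(W[...,1]-.02)<.045)
P=W[k];print(len(P),P.mean(0),cv2.minAreaRect((P[:,:2]*1000).astype(np.float32)))
plan([.567,.0205,.022],-92.5)
E
cp pics/chk_15*.png pics/ck.png
```

```text
pics/chk_1538.png [0.5689 0.0117 0.1105] [ 0.1  -0.77  0.51]
1140 [0.56638634 0.02066784 0.05090353] ((565.8534545898438, 21.040515899658203), (59.347312927246094, 16.247961044311523), 87.3938217163086)
t 15.43 pos [0.5665 0.0163 0.1081] F [-1.21  1.11 -0.71] turn [ 0.1 -0.7 -0.3] shift cm [ 0.01  8.61 -0.41]
```

View pics/ck.png

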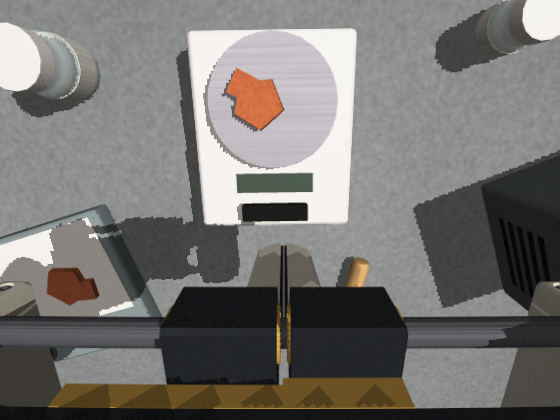

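The key measures 59 x 16 mm with its centre at (0.566,0.021), which agrees. I'll go down to about 8 mm above contact, then step.

Emit:
{"op": "send_rows", "data": {
  "commands": [
    [0,-0.7,0,0,1.8,-0.5,1],
    [0,-0.7,0,0,3.6,-0.5,1],
    [0,-0.7,0,0,5.4,-0.5,1],
    [0,-0.7,0,0,7,-0.5,1],
    [0,-0.7,0,0,8.2,-0.5,1]
  ]
}}

```text
time_s: 15.85
position: [0.5659, 0.0238, 0.0243]
tool_rot: [-0.047, -2.204, 2.2]
ft_force: [0.6, 0.3, -0.3]
width: 0.0004
```

```bash
python3 look.py p6 250 330 190 280;  python3 -c "
from h import *
plan([.566,.021,.0165],-92.5)"
```

```text
15.85 [0.5659 0.0238 0.0243] [ 0.56  0.34 -0.29]
t 15.95 pos [0.5652 0.0232 0.024 ] F [-0.48  0.1  -0.08] turn [ 0.1  0.1 -0. ] shift cm [-0.09  0.75  0.22]
```

View pics/p6.png

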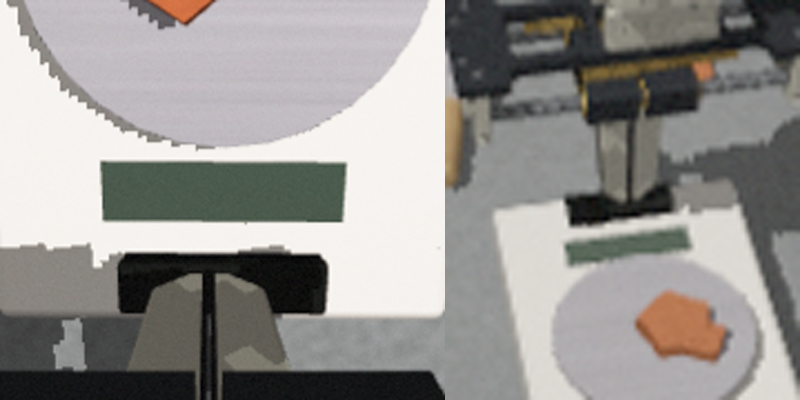

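The tips are over the key and slightly off-centre. I'll shift 2 mm and press.

Emit:
{"op": "send_rows", "data": {
  "commands": [
    [0,0,0,0,0.1,0.2,1],
    [0,0,0,0,0.3,0.2,1],
    [0,0,0,0,0.5,0.2,1],
    [0,0,0,0,0.6,0.2,1],
    [0,0,0,0,0.6,0.2,1]
  ]
}}

```text
time_s: 16.37
position: [0.5653, 0.0213, 0.0183]
tool_rot: [-0.047, -2.203, 2.199]
ft_force: [-0.4, 0.1, 0.1]
width: 0.0007
```

Emit:
{"op": "send_rows", "data": {
  "commands": [
    [0,0,0,0,0.1,0,1],
    [0,0,0,0,0.2,0,1],
    [0,0,0,0,0.3,0,1],
    [0,0,0,0,0.3,0,1],
    [0,0,0,0,0.3,0,1]
  ]
}}

```text
time_s: 16.78
position: [0.5656, 0.0212, 0.0155]
tool_rot: [-0.047, -2.203, 2.199]
ft_force: [-1.1, -0.7, 1.8]
width: 0.0006
```

Emit:
{"op": "send_rows", "data": {
  "commands": [
    [0,0,0,0,0.1,0,1],
    [0,0,0,0,0.2,0,1],
    [0,0,0,0,0.3,0,1],
    [0,0,0,0,0.3,0,1],
    [0,0,0,0,0.3,0,1]
  ]
}}

```text
time_s: 17.2
position: [0.5656, 0.0212, 0.0125]
tool_rot: [-0.047, -2.203, 2.199]
ft_force: [-0.0, -1.0, 2.7]
width: 0.0003
```

Emit:
{"op": "send_rows", "data": {
  "commands": [
    [0,0,0,0,0.1,0,1],
    [0,0,0,0,0.2,0,1],
    [0,0,0,0,0.2,0,1],
    [0,0,0,0,0.2,0,1],
    [0,0,0,0,0.2,0,1]
  ]
}}

```text
time_s: 17.62
position: [0.5656, 0.0212, 0.0104]
tool_rot: [-0.047, -2.203, 2.199]
ft_force: [-0.4, 0.2, 2.6]
width: 0.0005
```

Emit:
{"op": "send_rows", "data": {
  "commands": [
    [0,0,0,0,0.1,0,1],
    [0,0,0,0,0.1,0,1],
    [0,0,0,0,0.1,0,1],
    [0,0,0,0,0.1,0,1],
    [0,0,0,0,0.1,0,1]
  ]
}}

```text
time_s: 18.03
position: [0.5656, 0.0212, 0.0094]
tool_rot: [-0.047, -2.203, 2.199]
ft_force: [-0.7, -0.3, 1.3]
width: 0.0003
```

Emit:
{"op": "send_rows", "data": {
  "commands": [
    [0,0,0,0,0.1,0,1],
    [0,0,0,0,0.1,0,1],
    [0,0,0,0,0.1,0,1],
    [0,0,0,0,0.1,0,1],
    [0,0,0,0,0.1,0,1]
  ]
}}

```text
time_s: 18.45
position: [0.5656, 0.0212, 0.0086]
tool_rot: [-0.047, -2.203, 2.199]
ft_force: [-1.1, -0.1, 3.7]
width: 0.0006
```

Emit:
{"op": "send_rows", "data": {
  "commands": [
    [0,0,0,0,0.1,0,1],
    [0,0,0,0,0.1,0,1],
    [0,0,0,0,0.1,0,1],
    [0,0,0,0,0.1,0,1],
    [0,0,0,0,0.1,0,1]
  ]
}}

```text
time_s: 18.87
position: [0.5656, 0.0213, 0.0079]
tool_rot: [-0.047, -2.204, 2.199]
ft_force: [-1.9, -0.2, 6.0]
width: 0.0002
```

The stop is reached at 6.0 N. I'll lift and run the final checks.

Emit:
{"op": "send_rows", "data": {
  "commands": [
    [0,0,0,0,-0.5,0,1],
    [0,0,0,0,-2,0,1],
    [0,0,0,0,-5,0,1],
    [0,0,0,0,-8,0,1],
    [0,0,0,0,-11,0,1]
  ]
}}

```text
time_s: 19.28
position: [0.5648, 0.0209, 0.1184]
tool_rot: [-0.046, -2.202, 2.199]
ft_force: [0.9, 0.6, -0.6]
width: 0.0005
```

Emit:
{"op": "send_rows", "data": {
  "commands": [
    [0,0,0,2,-2,0,1],
    [0,0,0,4,-4,0,1],
    [0,0,0,5,-6,0,1],
    [0,0,0,6,-8,0,1],
    [0,0,0,6,-8,0,1]
  ]
}}

```text
time_s: 19.7
position: [0.5054, 0.0228, 0.2016]
tool_rot: [-0.052, -2.206, 2.199]
ft_force: [0.2, 0.1, -0.3]
width: 0.0002
```

```bash
python3 chk.py; python3 - <<'E'
from h import *
from plant import vision
W=np.load("W.npy").reshape(-1,3)
k=(abs(W[:,0]-.566)<.005)&(abs(W[:,1]-.021)<.025)&(W[:,2]<.07);print("key z",k.sum(),np.median(W[k,2]))
im=vision.get_image("top");s=vision.get_image("scene");d=pickle.load(open("im0.pkl","rb"))
o=d["scene"]["color"]
cv2.imwrite("pics/end.png",np.hstack([cv2.resize(v[130:330,100:440,::-1],(400,235)) for v in (o,s["color"])]))
C=cloud(im)
for n,x,y in [("btn",.4045,.305),("paddle",.479,-.293)]:
    r=np.hypot(C[...,0]-x,C[...,1]-y)<.007;print(n,r.sum(),np.median(C[r][:,2]) if r.any() else None)
def cen(c,C):
    hsv=cv2.cvtColor(c,cv2.COLOR_RGB2HSV);z=C[...,2]
    return z
C0=cloud(d["top"])
for n,(x0,x1,y0,y1,lo,hi) in dict(ext=(355,445,165,255,.1,.145),box=(130,230,190,280,.015,.034),scale=(240,312,130,212,.03,.07)).items():
    for c in (C0,C):
        q=c[y0:y1,x0:x1].reshape(-1,3);q=q[(q[:,2]>lo)&(q[:,2]<hi)];print(n,len(q),cv2.minAreaRect((q[:,:2]*1000).astype(np.float32)))
E
```

```text
pics/chk_1970.png [0.5054 0.0228 0.2016] [ 0.24  0.14 -0.26]
key z 380 0.04477797039916473
btn 23 0.0294339074759129
paddle 27 0.11928292152156006
ext 3502 ((528.4135131835938, -277.7896423339844), (140.3677215576172, 141.8961181640625), 18.78449249267578)
ext 3503 ((528.3731689453125, -277.5371398925781), (140.2418975830078, 142.23777770996094), 18.97815704345703)
box 4240 ((474.9024963378906, 271.2912292480469), (159.84121704101562, 180.69638061523438), 13.727931022644043)
box 4295 ((474.86566162109375, 271.1571044921875), (159.9344940185547, 180.4517822265625), 13.63096809387207)
scale 3623 ((635.0531616210938, 18.251983642578125), (140.0179901123047, 170.62738037109375), 87.48135375976562)
scale 2910 ((636.4828491210938, 18.149757385253906), (140.1393280029297, 167.1053009033203), 87.26881408691406)
```

View pics/end.png

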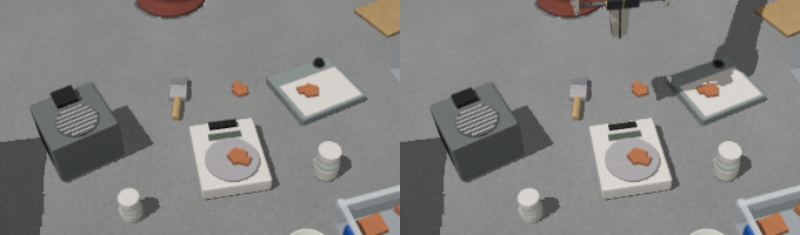

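The key is at 44.8 mm (5 mm proud), the paddle and button are still down, and nothing has moved. Handing in.

```bash
python3 -c "
from plant import job
print(job.job_done())"
```

```text
the job is handed in; nothing more can be done
None
```

I pressed all three switches fully down, in the order paddle, round button, bar key, and handed the job in at about 20 s of the 53 s. The force on the tool, read after each move, never showed more than about 6 N (limit 25 N).

**Final heights after the last press:**

| Switch | Measured top | Expected fully down |
|---|---|---|
| Paddle | level at 120.3 mm right after its press, 119.3 mm at the end | 121 mm |
| Round button | 29.8 mm after its press, 29.4 mm at the end | 30 mm |
| Bar key | 44.8 mm | 45 mm |

The small differences are within the roughly 2 mm camera calibration.

**Nothing shoved:** the extractor and light table outlines match the start pictures to under 0.5 mm. The scale's fitted centre differs by 1.4 mm, most likely because the arm hid part of it. Sherds, brush and jars look unmoved in before-and-after pictures, which I compared by eye only. The arm was left clear of everything.

**One disagreement:** the closed fingertips end about 35 mm short of the stated TCP. My first descent on the paddle therefore stopped in the air without touching it. Both cameras confirmed the offset, and I allowed for it in all three presses.

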